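Cool-box temperature check with an infrared thermometer

TASK

Take the temperature of the butter pack in the cool box: slide the clear lid fully back, take the yellow infrared thermometer from its holster and, without touching the pack, aim it squarely at the middle of the pack's black patch from about 10 cm, holding it still there for at least a second (it cannot read through clear plastic, so it must look in through the opening, slanting under the fixed rear cover). Then put the thermometer back fully home in its holster and slide the lid fully shut, leaving the orange bottle, the blue cup and the flour shaker standing where they are.

Things in the scene. Friction and masses are not known exactly. Their poses are not given: they have to be found in the camera images.
- cool_box: White box 240 x 200 mm, 148 mm high, fixed, walls and floor 12 mm. Origin: centre of underside; x along the 240 mm side, front at -x, z up. Mouth: rear half (x 4 to 120 mm) under a fixed clear cover, top at z = 132; front half (x -108 to 4 mm) open when the lid is back. End walls rise to 126, side rails to 148 mm. Two tan cups inside at +y, below 45 mm, belong to it.
- lid (a joint): Clear sliding lid of the cool box: travel in m along the box's +x, 0 = shut over the front half, 0.115 = fully open, lying over the rear cover (its front edge is then at box x = -5 mm). It stays where it is left; moving it takes about 1.5 N. Lid 126 x 176 x 5 mm, its top at box z = 143 mm.
- lid_grip (a point): Middle of the lid's blue grip rib: upright rib 14 mm thick (along box x), 84 mm long (along box y), standing from 143 mm to 177 mm above the table; this point is at 166 mm. It moves with the lid; with the lid shut it is at box x = -105 mm. Axes as the box's.
- butter_pack: Wrapped butter block 88 x 66 x 32 mm, white with yellow ends, leaning on a blue cold plate, fixed in the box under the rear cover. Origin: on the box floor, 63 mm below the middle of the black patch; z up, x as the box's.
- patch (a point): Middle of the matt black patch (46 x 50 mm) on the pack's sloping upper face, 75 mm above the table. Its z axis is the outward normal of that face, leaning 40 degrees from vertical towards the front (-x) of the box; y as the pack's. The cover lies above it: only a slanting line from the front opening reaches it.
- thermometer: Yellow bar-shaped infrared thermometer, 170 mm, 0.16 kg, loose. Origin: the lens in the black nose; z runs from lens to tail, so it looks along -z. From z = 26 to 170 mm it is 34 mm wide (y, flat sides to grip) and 26 mm thick (x, display at +x); nose round, 21 to 25 mm across. Balance point about z = 83 mm. In the holster the part above z = 100 mm is free to grip.
- holster: Black and grey desk holster fixed to the table, base 128 x 86 mm. Origin: centre of its underside, z up. Its pocket leans 30 degrees from vertical towards its own -x and its mouth points up that way.
- seat (a point): Middle of the pocket's floor, 36 mm above the table; the thermometer's lens lies here when home. z: pocket axis, 30 degrees from vertical towards the holster's -x; y across. Inside: y -20 to 20, x -13 to 17.5 mm; walls 52 mm deep along z, the back rest on the -x side 97 mm, on which the thermometer leans. Display may face front or back.
- orange_bottle: Orange sauce bottle, 48 mm across, 185 mm high, loose; origin at its base.
- blue_cup: Light blue lidded cup, 71 mm across, 150 mm high, loose; origin at its base.
- flour_shaker: Steel flour shaker, 67 mm across, 110 mm high, loose; origin at its base.

How it is judged:
On the way, in this order (a step that is already met when the one before it is completed fails the run):
1. the lid has been slid fully back (at least 100 of 115 mm) (value of joint lid above 0.1 m), for 0.2 s.
2. with the lid back, the thermometer is held still for 1 s, its line of sight within 18 mm of the middle of the patch in either direction, lens 60 to 150 mm from it, within 0.3 rad of square (value of joint lid above 0.1 m and x of patch in the frame of thermometer between -0.018 and 0.018 m and y of patch in the frame of thermometer between -0.018 and 0.018 m and z of patch in the frame of thermometer between -0.15 and -0.06 m and angle between the z axis of thermometer and the z axis of patch, either way round below 0.3 rad and linear speed of thermometer below 0.02 m/s and angular speed of thermometer below 0.15 rad/s), for 1 s.
At the end, for the whole second after the job is handed in: The lid is shut (within 8 mm), and the thermometer rests home in its holster: lens within 8 mm of the pocket's floor centre, axis within 0.12 rad of the pocket's axis, at rest (value of joint lid below 0.008 m and distance between thermometer and seat below 0.008 m and angle between the z axis of thermometer and the z axis of seat, either way round below 0.12 rad and linear speed of thermometer below 0.02 m/s); the robot touches nothing.
It fails at once if the thermometer touches the butter pack (contact force between thermometer and butter_pack above 0.3 N).
It fails at once if the orange bottle is shifted by more than 20 mm or tipped (distance of orange_bottle from where it was at the start of the episode above 0.02 m or angle between orange_bottle's own z axis and vertical above 0.3 rad).
It fails at once if the blue cup is shifted by more than 20 mm or tipped (distance of blue_cup from where it was at the start of the episode above 0.02 m or angle between blue_cup's own z axis and vertical above 0.3 rad).
It fails at once if the flour shaker is shifted by more than 20 mm or tipped (distance of flour_shaker from where it was at the start of the episode above 0.02 m or angle between flour_shaker's own z axis and vertical above 0.3 rad).
It also fails if it takes over 72 s, if anything falls off the work surface, if the arm or the gripper's body presses on something with over 40 N, if the wrist force passes 120 N, or if a joint passes its speed limit or range.

ROBOT

A 7-joint arm with a two-finger parallel gripper is mounted at the origin on the work surface; the furniture and walls round the work are solid. World frame = base frame: x ahead of the robot, y to its left, z up, the work surface at z = 0. Lengths are in m, angles in rad, forces in N, time in s.
With the tool pointing down it reaches from about 0.425 to 0.875 m from the base axis. Payload 4.7 kg.
Tool frame: the origin (TCP) lies on the centre line of the jaws, within the pads' length; the fingertips stand ahead of it and the grasp point (between the pads) lies 2 mm behind it (nose_length is the z of the fingertips in the tool frame, in m); z points along the fingers, y is the line along which they close (so a half turn about z gives the same grasp; the last joint's range is limited). The gripper opens to 87 mm and grips with 3 to 60 N. Pads are 19 mm wide; open, the fingers measure 117 mm over their backs; the gripper's body (75 mm by 190 mm) begins 51 mm behind the grasp point.
Start: joints at [1.185, 0.321, -0.07, 1.45, 0.023, 1.371, -0.057], TCP at [0.253, -0.599, 0.24] pointing down, gripper open.
Joint ranges: [-2.86, 2.86], [-0.3, 2.09], [-1.38, 1.24], [0.06, 2.45], [-1.56, 4.7], [0.09, 2.05], [-2.69, 2.69]. Speed limits (rad/s): [2.57, 2.57, 3.14, 3.14, 3.14, 3.14, 3.14].

INTERFACE

Orientations are given as a rotation vector (axis times angle).
In Python, from bench import * gives the robot as it stands.
- The arm moves only by the tool send_rows, never from a script. Its arguments are lists of equal length, an entry for each row: "xyz": the shift along the tool's x, y, z in mm, a list of three; "dr": the turn, a rotation vector about the tool's x, y, z in rad, a list of three. A call has exactly 10 rows; each row is the pose to reach, as a shift and turn from the pose commanded when the call began, along the tool's axes at that moment; what a row does not reach only later rows make up. A row lasts 1/12 s, in which the tool goes at most 41.7 mm and 7.16 degrees, less where a joint would pass 70% of its speed; a pose out of reach is approached as far as the arm can. A call with a gripper value outside its range is refused whole. "jaw" is the finger opening in mm, from 0 to 87, set as the call begins (left out, the last holds). The fingers move at their own pace and stop on an object; "grip_force" is the grip in N (left out, the last holds). Time passes only in rows, so rows that repeat a pose let the fingers close, or fill a call up. It gives the time, the measured TCP pose, the force, the opening and the grip force at its end, in the units of the state.
- get_state(): the state, without advancing time (a new reading comes with each control period).
- get_image(name): name is "side" or "top" or "wrist"; returns the picture (480x640x3 uint8, red, green, blue); there is no depth.
- calibration(name): a dict with "vfov" (degrees; the focal length in pixels is half the picture's height over the tangent of half this angle, whatever the lens; pixels are square), "cx", "cy" (the principal point, pixels), "rvec" (rotation vector, rad) and "tvec" (3), from world to camera coordinates, as OpenCV has them; the wrist camera has in their place "hand_eye" (4x4, takes a point from camera to tool coordinates, whose origin is the TCP and whose axes are the flange's). Camera axes: x right, y down, z forward; pixel columns grow to the right and rows downward; lengths in m; the calibration is good to about 2 mm. A picture is of the moment at which its call begins: read the wrist's pose just before it. calibration takes no time and is no camera call.
- close_job(): hands the job in; it is judged then, once.
The state is a dict: "time": time; "joint_positions": joint angles; "qd": joint speeds; "joint_torque": joint torques, N m; "position": TCP position; "tool_rot": TCP orientation; "ft_force": force on the tool from outside, world axes, zero at the start; "torque": the same for the moment, N m; "grip_width": opening from 0.0 (shut) to 1.0 (fully open); "grip_force": force on a finger pad.
Only numpy, scipy, OpenCV 4.12 (cv2) and the standard library are available. Lean on these libraries where they do the work, as an engineer would, in place of code of your own. Each camera call takes 0.05 s, during which the arm holds its last target. There are 200 camera calls.

## Working session

There is one attempt and no reset: what is moved stays moved. The work goes in short steps, Python scripts to look and compute and a tool call to move; the robot and the scene stay as the last step left them, time stands still between calls to the robot, and variables do not carry over. Pictures are saved under pics/ and viewed, at most 13 in all, crops included, and the job is handed in when it is done.

Besides the shell and the picture viewer there is one more tool, called after ">>>" by a JSON object that holds its "api" and its "payload", one argument or row to a line. send_rows: Moves the arm, as the interface text tells. Its arguments: {"type":"object","properties":{"xyz":{"type":"array"},"dr":{"type":"array"},"jaw":{"type":"number"},"grip_force":{"type":"number"}},"required":["xyz","dr"]}

```bash
mkdir -p pics; ls; python3 - <<'E'
from bench import *
import cv2,json
print(get_state())
for n in ("side","top","wrist"):
    c=calibration(n);print(n,c)
    im=get_image(n);cv2.imwrite(f"pics/{n}0.png",im[:,:,::-1])
E
```

```text
pics
{'time': 0.0, 'joint_positions': array([ 1.18512552,  0.32186422, -0.07007454,  1.45169235,  0.0226331 ,
        1.37077989, -0.05689005]), 'qd': array([-1.21481307e-03, -3.81754410e-04, -1.78468346e-03, -3.04214127e-04,
       -4.50434968e-05,  2.67382363e-03,  4.74472713e-04]), 'joint_torque': array([-4.13809948e-04, -4.91282952e+01, -4.04176796e-01, -3.12528491e+01,
       -6.38306653e-02,  4.34051862e-02,  1.54695485e-04]), 'position': array([ 0.25271996, -0.59829078,  0.23842593]), 'tool_rot': array([-3.07718005e+00, -6.23468779e-01,  8.13955085e-04]), 'ft_force': array([-0.04180003,  0.24471054,  0.77374372]), 'torque': array([ 0.03656047,  0.00529516, -0.03856721]), 'grip_force': 0.0, 'grip_width': 0.9986973007098529}
side {'vfov': 50.41881788699561, 'cx': 321.34365685078507, 'cy': 244.49174834958657, 'rvec': array([ 2.13992911,  1.41977921, -0.47020836]), 'tvec': array([-0.23422434, -0.26218464,  1.25912227])}
top {'vfov': 48.043709939813226, 'cx': 323.33666776725454, 'cy': 244.18117233139262, 'rvec': array([ 2.07084303, -2.13455197,  0.23906495]), 'tvec': array([0.04062161, 0.5252096 , 1.1630507 ])}
wrist {'vfov': 60.48157568305526, 'cx': 323.0703030948222, 'cy': 235.9021532299871, 'hand_eye': array([[-6.41755780e-04, -9.67330961e-01, -2.53516076e-01,
         6.86502697e-02],
       [ 9.99998589e-01, -1.01440029e-03,  1.33918896e-03,
        -9.42049288e-04],
       [-1.55260572e-03, -2.53514859e-01,  9.67330246e-01,
        -1.45252746e-01],
       [ 0.00000000e+00,  0.00000000e+00,  0.00000000e+00,
         1.00000000e+00]])}
```

View pics/top0.png

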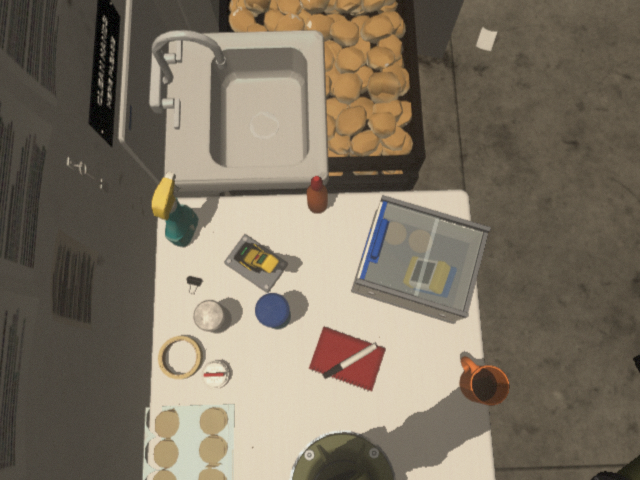

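View pics/side0.png

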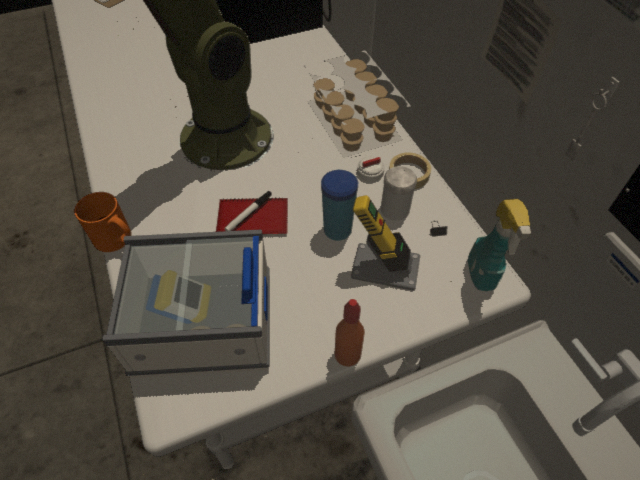

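Top: box has corners at about (382,198), (489,228), (467,318), (354,300), with the rib at (378,240), so the front faces left. The holster and thermometer are at (257,260), the bottle at (317,195), the cup at (272,310) and the shaker at (208,316). Side: thermometer runs from tail (362,200) to (395,255).

```bash
cat > h.py <<'E'
import numpy as np, cv2
from scipy.spatial.transform import Rotation as R
from bench import *
def cam(n,st=None):
    c=calibration(n); f=240/np.tan(np.radians(c["vfov"]/2))
    K=np.array([[f,0,c["cx"]],[0,f,c["cy"]],[0,0,1]])
    if n!="wrist": Rm=R.from_rotvec(c["rvec"]).as_matrix(); t=np.array(c["tvec"])
    else:
        T=np.eye(4);T[:3,:3]=R.from_rotvec(st["tool_rot"]).as_matrix();T[:3,3]=st["position"]
        W=np.linalg.inv(T@np.array(c["hand_eye"]));Rm=W[:3,:3];t=W[:3,3]
    return K,Rm,t
def ray(C,uv):
    K,Rm,t=C; d=Rm.T@np.linalg.inv(K)@np.array([uv[0],uv[1],1.]); return -Rm.T@t,d/np.linalg.norm(d)
def plane(C,uv,z):
    o,d=ray(C,uv); return o+d*(z-o[2])/d[2]
def tri(Cs,uvs):
    A=0;b=0
    for C,uv in zip(Cs,uvs):
        o,d=ray(C,uv);P=np.eye(3)-np.outer(d,d);A=A+P;b=b+P@o
    p=np.linalg.solve(A,b)
    return p,[np.linalg.norm(np.cross(p-ray(C,uv)[0],ray(C,uv)[1])) for C,uv in zip(Cs,uvs)]
def proj(C,p):
    K,Rm,t=C; q=K@(Rm@np.array(p)+t); return q[:2]/q[2]
E
python3 - <<'E'
from h import *
t=cam("top");s=cam("side")
for n,uv,z in (("c1",(382,198),.148),("c2",(489,228),.148),("c3",(467,318),.148),("c4",(354,300),.148),("rib",(378,240),.177),("bottle",(317,180),.185),("cup",(270,306),.15),("shk",(208,314),.11)):
    print(n,plane(t,uv,z).round(3))
print("base",proj(t,(0,0,0)),proj(s,(0,0,0)), ray(t,(0,0))[0],ray(s,(0,0))[0])
a=cv2.imread("pics/top0.png");b=cv2.imread("pics/side0.png")
A=cv2.resize(a[185:330,345:495],(400,387),interpolation=cv2.INTER_CUBIC)
B=cv2.resize(a[225:300,215:295],(400,375),interpolation=cv2.INTER_CUBIC)[:213]
B=cv2.resize(a[228:298,220:290],(400,400),interpolation=cv2.INTER_CUBIC)
D=cv2.resize(b[190:300,340:430],(400,489),interpolation=cv2.INTER_CUBIC)
o=np.zeros((490,1200,3),np.uint8);o[:387,:400]=A;o[:400,400:800]=B;o[:489,800:]=D
cv2.imwrite("pics/c1.png",cv2.resize(o,(800,327),interpolation=cv2.INTER_AREA))
E
```

```text
c1 [ 0.604 -0.104  0.148]
c2 [ 0.53  -0.326  0.148]
c3 [ 0.343 -0.263  0.148]
c4 [ 0.387 -0.034  0.148]
rib [ 0.505 -0.087  0.177]
bottle [0.635 0.034 0.185]
cup [0.379 0.138 0.15 ]
shk [0.371 0.273 0.11 ]
base [342.14459446 487.35478072] [226.50807565 138.33526465] [0.25347378 0.0304764  1.25100136] [ 0.97761981 -0.15869043  0.85326876]
```

View pics/c1.png

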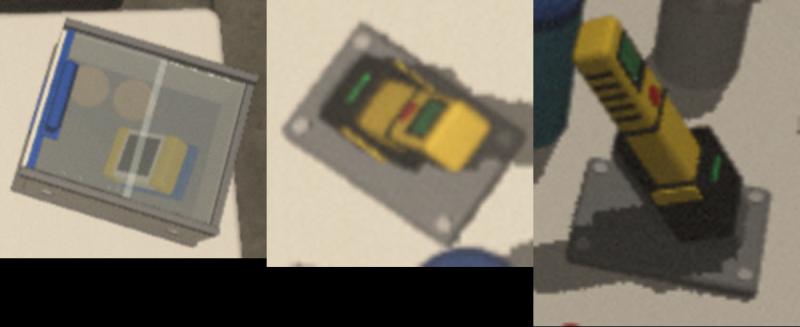

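The crops show box rail corners at (67,20), (256,77), (218,235) and (22,178). The holster base corners are at (362,22), (524,137), (448,244) and (285,130), with the tail at the lower right and the display facing up.

```bash
python3 - <<'E'
from h import *
import bench; print([n for n in dir(bench) if n[0]!='_'])
try: print(nose_length)
except Exception as e: print(e, calibration("wrist").keys())
t=cam("top");s=cam("side")
a=cv2.imread("pics/top0.png");b=cv2.imread("pics/side0.png")
for n,u,v in (("c1",(382.7,197),(267,337)),("c2",(489,228.3),(112,338)),("c3",(467.6,317.5),(124,236)),("c4",(357,285),(261,234))):
    print(n,plane(t,u,.148).round(4),plane(s,v,.148).round(4),[x for x in tri([t,s],[u,v])])
H=[(245,233.8),(287.5,264),(267.5,292),(224.7,262.1)]
for u in H: print("hol",plane(t,u,.008).round(4))
# side holster corners: crop
for c in ((597,160),(770,195),(752,297),(568,260)):
    v=(340+(c[0]-533)/2.963,190+c[1]/2.963); print("hol side",v,plane(s,v,.008).round(4))
# blobs
def blob(im,lo,hi,roi):
    hsv=cv2.cvtColor(im,cv2.COLOR_BGR2HSV);m=cv2.inRange(hsv,lo,hi);k=np.zeros_like(m);x0,y0,x1,y1=roi;k[y0:y1,x0:x1]=255;m&=k
    n,l,st,ce=cv2.connectedComponentsWithStats(m);i=1+np.argmax(st[1:,4]);return l==i,st[i],ce[i]
for im,C,roi,nm in ((a,t,(345,190,400,290),"top"),(b,s,(235,235,275,310),"side")):
    m,st,ce=blob(im,(105,120,60),(130,255,255),roi)
    r=cv2.minAreaRect(np.argwhere(m)[:,::-1].astype(np.float32));print("rib",nm,st,ce,r)
for im,C,roi,nm in ((a,t,(215,225,295,300),"top"),(b,s,(340,180,430,300),"side")):
    m,st,ce=blob(im,(20,120,90),(35,255,255),roi)
    r=cv2.minAreaRect(np.argwhere(m)[:,::-1].astype(np.float32));print("yel",nm,st,ce,cv2.boxPoints(r).round(1).tolist())
# loose objects from both views
print("bottle cap",tri([t,s],[(317,180),(351,304)])); print("cup lid",tri([t,s],[(271,306),(340,180)])); print("shaker",tri([t,s],[(208,313),(400,175)]))
E
```

```text
['MotionError', 'calibration', 'close_job', 'get_image', 'get_state', 'nose_length']
0.017
c1 [ 0.6057 -0.1052  0.148 ] [ 0.6231 -0.0984  0.148 ] [array([ 0.61271859, -0.10213329,  0.13011779]), [np.float64(0.005408922214409604), np.float64(0.005408922214409633)]]
c2 [ 0.5297 -0.326   0.148 ] [ 0.5333 -0.3157  0.148 ] [array([ 0.53042264, -0.32139023,  0.14572415]), [np.float64(0.0051143320722954215), np.float64(0.005114332072295299)]]
c3 [ 0.3438 -0.264   0.148 ] [ 0.3428 -0.2646  0.148 ] [array([ 0.34372329, -0.26407519,  0.14889133]), [np.float64(0.0003512136641303576), np.float64(0.00035121366413041924)]]
c4 [ 0.4174 -0.0418  0.148 ] [ 0.4316 -0.0427  0.148 ] [array([ 0.41984225, -0.0414972 ,  0.13329539]), [np.float64(0.0012670580849960696), np.float64(0.0012670580849960676)]]
hol [0.569 0.21  0.008]
hol [0.4928 0.11   0.008 ]
hol [0.4281 0.1574 0.008 ]
hol [0.5018 0.2575 0.008 ]
hol side (361.59973000337493, 243.99932500843738) [0.4289 0.1636 0.008 ]
hol side (419.9865001687479, 255.81167735403307) [0.5021 0.2601 0.008 ]
hol side (413.91157610529865, 290.2362470469119) [0.5692 
[... 493 characters left out ...]
9938964844], [251.6999969482422, 243.60000610351562], [279.3999938964844, 258.5], [270.1000061035156, 275.79998779296875]]
yel side [354 195  29  37 322] [366.71428571 209.70186335] [[349.20001220703125, 205.8000030517578], [361.79998779296875, 191.3000030517578], [391.79998779296875, 217.5], [379.1000061035156, 232.0]]
bottle cap (array([0.63690144, 0.03427465, 0.18026424]), [np.float64(0.00014496217070778512), np.float64(0.00014496217070781496)])
cup lid (array([0.37757879, 0.13389368, 0.16057421]), [np.float64(0.00111040859254923), np.float64(0.0011104085925492397)])
shaker (array([0.37191461, 0.27060697, 0.11448422]), [np.float64(0.0015044271111016201), np.float64(0.001504427111101612)])
```

```bash
cat >> h.py <<'E'
ex=np.array([-.320,-.9474,0]);ey=np.array([.9474,-.320,0]);ez=np.array([0,0,1.]);BC=np.array([.4742,-.1843,0])
hx=np.array([.599,.80,0]);hx/=np.linalg.norm(hx);hy=np.cross(ez,hx)
def box(x,y,z): return BC+x*ex+y*ey+z*ez
def fr(z,y): z=np.array(z)/np.linalg.norm(z);y=np.array(y)/np.linalg.norm(y);return np.column_stack([np.cross(y,z),y,z])
def go(p,Rm,st=None):
    st=st or get_state();R0=R.from_rotvec(st["tool_rot"]);d=R0.inv().apply(np.array(p)-st["position"])*1000
    r=(R0.inv()*R.from_matrix(Rm)).as_rotvec()
    print("xyz",d.round(1),"dr",r.round(3),"rows",(np.linalg.norm(d)/41.7).round(1),(np.degrees(np.linalg.norm(r))/7.16).round(1))
down=lambda y:fr(-ez,y)
E
python3 -c "
from h import *
print(box(-.105,0,.166)); go(box(-.105,0,.24),down(ex))"
```

```text
[ 0.5078   -0.084823  0.166   ]
xyz [ 434.8 -373.8   -0.8] dr [-0.001  0.001  0.726] rows 13.8 5.8
```

>>> {"api": "send_rows", "payload": {
  "xyz": [
    [31, -26.7, 0],
    [62, -53.4, 0],
    [93, -80, 0],
    [124, -106.8, 0],
    [155, -133.5, 0],
    [186, -160, 0],
    [217, -187, 0],
    [248, -213.6, 0],
    [279, -240, 0],
    [310, -267, 0]
  ],
  "dr": [
    [0, 0, 0.07],
    [0, 0, 0.14],
    [0, 0, 0.21],
    [0, 0, 0.28],
    [0, 0, 0.35],
    [0, 0, 0.42],
    [0, 0, 0.49],
    [0, 0, 0.56],
    [0, 0, 0.63],
    [0, 0, 0.726]
  ],
  "jaw": 50
}}

```text
time: 0.98
position: [0.4349, -0.2302, 0.2395]
tool_rot: [3.098, -0.516, 0.0]
ft_force: [1.2, -0.3, 0.9]
grip_width: 0.573
grip_force: 0.0
```

```bash
python3 -c "
from h import *
go(box(-.105,0,.24),down(ex))"
```

```text
xyz [  21.8 -161.2   -0.6] dr [ 0.    -0.    -0.004] rows 3.9 0.0
```

>>> {"api": "send_rows", "payload": {
  "xyz": [
    [4, -32, 0],
    [9, -64, 0],
    [13, -97, 0],
    [18, -129, 0],
    [22, -161, 0],
    [22, -161, 0],
    [22, -161, 0],
    [22, -161, 0],
    [22, -161, 0],
    [22, -161, 0]
  ],
  "dr": [
    [0, 0, 0],
    [0, 0, 0],
    [0, 0, 0],
    [0, 0, 0],
    [0, 0, 0],
    [0, 0, 0],
    [0, 0, 0],
    [0, 0, 0],
    [0, 0, 0],
    [0, 0, 0]
  ]
}}

```text
time: 1.82
position: [0.5065, -0.0883, 0.2394]
tool_rot: [3.099, -0.514, -0.001]
ft_force: [-0.5, -0.5, 0.3]
grip_width: 0.572
grip_force: 0.0
```

```bash
python3 -c "
from h import *
st=get_state();im=get_image('wrist');cv2.imwrite('pics/w1.png',im[:,:,::-1])
print(st['position'])
C=cam('wrist',st)
hsv=cv2.cvtColor(im,cv2.COLOR_RGB2HSV);m=cv2.inRange(hsv,(105,120,60),(130,255,255))
n,l,s,c=cv2.connectedComponentsWithStats(m)
for i in range(1,n):
  if s[i,4]>300: print(s[i],c[i],plane(C,c[i],.177))
for p in (box(-.105,0,.177),box(-.105,.042,.177),box(-.105,-.042,.177),box(-.12,.1,.148),box(-.12,-.1,.148),box(.12,-.1,.148)): print(proj(C,p))
go(box(-.105,0,.166),down(ex))
"
```

```text
[ 0.506509   -0.08827394  0.23938682]
[ 299   85   45  222 7352] [318.68076714 213.54284548] [ 0.53171384 -0.09423516  0.177     ]
[300 345  16  24 367] [307.80381471 356.57220708] [ 0.4559481  -0.06160561  0.177     ]
[316.60556255 261.10941804]
[315.96192485 181.74958338]
[317.18949814 333.10804675]
[287.88605029  66.88584874]
[295.57429518 391.95231267]
[659.24994215 390.18416526]
xyz [ 0.1 -3.5 73.4] dr [ 0.     0.    -0.003] rows 1.8 0.0
```

View pics/w1.png

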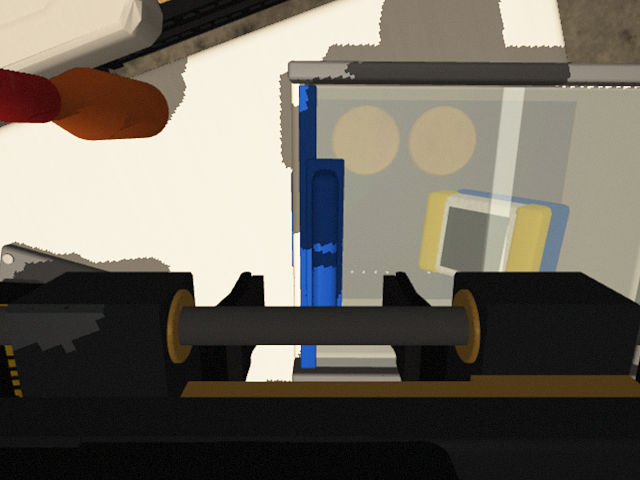

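Wrist view: rib top spans columns 307–343, centred between the fingers. The front rail corner is at (290,62), about 2 mm from my prediction. The patch is behind the cover near (478,238).

>>> {"api": "send_rows", "payload": {
  "xyz": [
    [0, 0, 20],
    [0, 0, 40],
    [0, 0, 60],
    [0, 0, 73],
    [0, 0, 73],
    [0, 0, 73],
    [0, 0, 73],
    [0, 0, 73],
    [0, 0, 73],
    [0, 0, 73]
  ],
  "dr": [
    [0, 0, 0],
    [0, 0, 0],
    [0, 0, 0],
    [0, 0, 0],
    [0, 0, 0],
    [0, 0, 0],
    [0, 0, 0],
    [0, 0, 0],
    [0, 0, 0],
    [0, 0, 0]
  ]
}}

```text
time: 2.7
position: [0.5076, -0.0868, 0.1674]
tool_rot: [3.1, -0.51, 0.002]
ft_force: [0.0, 0.6, -0.3]
grip_width: 0.575
grip_force: 0.0
```

>>> {"api": "send_rows", "payload": {
  "xyz": [
    [0, 0, 0],
    [0, 0, 0],
    [0, 0, 0],
    [0, 0, 0],
    [0, 0, 0],
    [0, 0, 0],
    [0, 0, 0],
    [0, 0, 0],
    [0, 0, 0],
    [0, 0, 0]
  ],
  "dr": [
    [0, 0, 0],
    [0, 0, 0],
    [0, 0, 0],
    [0, 0, 0],
    [0, 0, 0],
    [0, 0, 0],
    [0, 0, 0],
    [0, 0, 0],
    [0, 0, 0],
    [0, 0, 0]
  ],
  "jaw": 5,
  "grip_force": 15
}}

```text
time: 3.53
position: [0.5069, -0.087, 0.1665]
tool_rot: [3.099, -0.511, -0.0]
ft_force: [-0.3, -1.2, -0.1]
grip_width: 0.159
grip_force: 15.0
```

>>> {"api": "send_rows", "payload": {
  "xyz": [
    [0, 12, 0],
    [0, 24, 0],
    [0, 36, 0],
    [0, 48, 0],
    [0, 60, 0],
    [0, 72, 0],
    [0, 84, 0],
    [0, 96, 0],
    [0, 107, 0],
    [0, 114, 0]
  ],
  "dr": [
    [0, 0, 0],
    [0, 0, 0],
    [0, 0, 0],
    [0, 0, 0],
    [0, 0, 0],
    [0, 0, 0],
    [0, 0, 0],
    [0, 0, 0],
    [0, 0, 0],
    [0, 0, 0]
  ]
}}

```text
time: 4.37
position: [0.4702, -0.1923, 0.1664]
tool_rot: [-3.093, 0.51, 0.002]
ft_force: [0.2, 20.6, 4.1]
grip_width: 0.156
grip_force: 15.0
```

>>> {"api": "send_rows", "payload": {
  "xyz": [
    [0, 0, 0],
    [0, 0, 0],
    [0, 0, 0],
    [0, 0, 0],
    [0, 0, -10],
    [0, 0, -30],
    [0, 0, -60],
    [0, 0, -90],
    [0, 0, -115],
    [0, 0, -115]
  ],
  "dr": [
    [0, 0, 0],
    [0, 0, 0],
    [0, 0, 0],
    [0, 0, 0],
    [0, 0, 0],
    [0, 0, 0],
    [0, 0, 0],
    [0, 0, 0],
    [0, 0, 0],
    [0, 0, 0]
  ],
  "jaw": 55
}}

```text
time: 5.2
position: [0.4733, -0.1959, 0.2883]
tool_rot: [3.096, -0.51, 0.016]
ft_force: [0.4, -0.2, 1.1]
grip_width: 0.629
grip_force: 0.0
```

```bash
python3 -c "
from h import *
im=get_image('top');cv2.imwrite('pics/t2.png',im[:,:,::-1])
t=cam('top');s=cam('side')
# aim: wrist view of holster: tool aligned with thermometer, 0.15 back
S=np.array([.4985,.1847,.036]);ax=.5*-hx+.866*ez
P=S+ax*.135
print(P, hy)
go(P+np.array([0,0,.13]),fr(-ax,-hy))
go(P+np.array([0,0,.13]),fr(-ez,-hy))
"
```

```text
[0.45804324 0.1306676  0.15291   ] [-0.80048003  0.59935942  0.        ]
xyz [-118.  -304.4    1.4] dr [ 0.334  0.447 -1.222] rows 7.8 10.7
xyz [-118.  -304.4    1.4] dr [ 0.006 -0.005 -1.254] rows 7.8 10.0
```

>>> {"api": "send_rows", "payload": {
  "xyz": [
    [-12, -30, 0],
    [-24, -61, 0],
    [-36, -91, 0],
    [-47, -122, 0],
    [-59, -152, 0],
    [-71, -183, 0],
    [-83, -213, 0],
    [-94, -244, 0],
    [-106, -274, 0],
    [-118, -304, 0]
  ],
  "dr": [
    [0, 0, -0.12],
    [0, 0, -0.24],
    [0, 0, -0.36],
    [0, 0, -0.48],
    [0, 0, -0.6],
    [0, 0, -0.72],
    [0, 0, -0.84],
    [0, 0, -0.96],
    [0, 0, -1.08],
    [0, 0, -1.2]
  ],
  "jaw": 55
}}

```text
time: 6.08
position: [0.4556, 0.1323, 0.2811]
tool_rot: [2.842, 1.337, -0.001]
ft_force: [1.5, 0.6, 0.4]
grip_width: 0.635
grip_force: 0.0
```

>>> {"api": "send_rows", "payload": {
  "xyz": [
    [0, 0, 0],
    [0, 0, 0],
    [0, 0, 0],
    [0, 0, 0],
    [0, 0, 0],
    [0, 0, 0],
    [0, 0, 0],
    [0, 0, 0],
    [0, 0, 0],
    [0, 0, 0]
  ],
  "dr": [
    [0, 0, -0.05],
    [0, 0, -0.05],
    [0, 0, -0.05],
    [0, 0, -0.05],
    [0, 0, -0.05],
    [0, 0, -0.05],
    [0, 0, -0.05],
    [0, 0, -0.05],
    [0, 0, -0.05],
    [0, 0, -0.05]
  ]
}}

```text
time: 6.92
position: [0.4562, 0.131, 0.2816]
tool_rot: [2.812, 1.4, -0.0]
ft_force: [-0.4, -0.8, -0.4]
grip_width: 0.628
grip_force: 0.0
```

```bash
python3 -c "
from h import *
st=get_state();im=get_image('wrist');cv2.imwrite('pics/w2.png',im[:,:,::-1]);np.save('w2.npy',dict(st),allow_pickle=True)
C=cam('wrist',st);S=np.array([.4985,.1847,.036]);ax=.5*-hx+.866*ez
print(st['position'],proj(C,S),proj(C,S+ax*.17),proj(C,S+ax*.1))
t=get_image('top');s=get_image('side')
o=np.zeros((600,800,3),np.uint8);o[:480,:640]=0
o[:300,:400]=cv2.resize(t[185:335,345:545],(400,300));o[:300,400:]=cv2.resize(s[220:370,100:300],(400,300))
cv2.imwrite('pics/c2.png',o[:300,:,::-1])
"
```

```text
[0.45616167 0.1309955  0.28155172] [325.15174004 128.56737477] [327.04477521 269.54504659] [326.08496802 198.06651007]
```

View pics/w2.png

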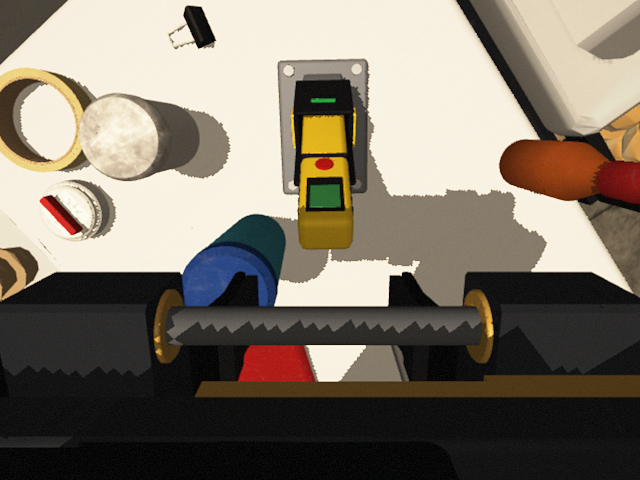

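View pics/c2.png

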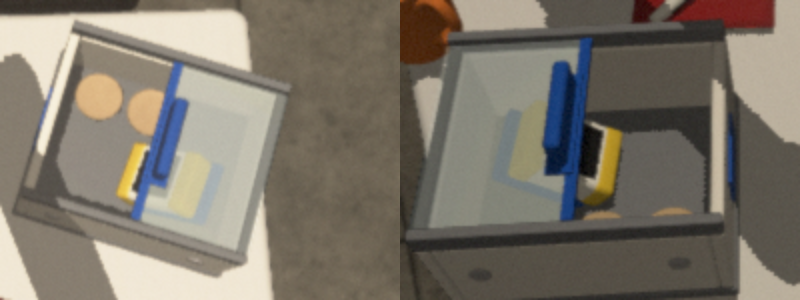

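```bash
python3 -c "
from h import *
st=np.load('w2.npy',allow_pickle=True).item();C=cam('wrist',st);t=cam('top')
ax=.5*-hx+.866*ez;xd=.866*hx+.5*ez
im=cv2.imread('pics/w2.png');hsv=cv2.cvtColor(im,cv2.COLOR_BGR2HSV);m=cv2.inRange(hsv,(20,120,60),(35,255,255))
for r in range(190,252,4):
  c=np.flatnonzero(m[r,285:370])+285
  if len(c): print(r,c.min(),c.max(),hsv[r,327],end=' | ')
print()
H0=np.array([.4985,.1847,0])
for nm,CC,uv in (('w',C,(327,248)),('t',t,(274.8,267.1))):
  e=plane(CC,uv,.036+.147-.0065);S=e+.013*xd-.17*ax;print(nm,e,S,'holster xy',(S-H0)@hx,(S-H0)@hy)
hc=[plane(C,u,.008) for u in ((278,61),(367,60),(367,192),(285,192))];print(np.round(hc,4),np.mean(hc,0))
"
```

```text
190 299 350 [ 63 141 105] | 194 299 350 [ 62 149 106] | 198 299 350 [ 61 155 102] | 202 299 351 [ 63 145 109] | 206 299 351 [ 63 138 118] | 210 298 351 [115 102  15] | 214 298 352 [ 22 215 134] | 218 298 352 [ 22 223 135] | 222 298 352 [ 22 217 153] | 226 298 352 [ 21 219 143] | 230 298 352 [ 22 221 136] | 234 299 352 [ 22 222 130] | 238 299 352 [ 22 222 130] | 242 300 351 [ 22 225 127] | 246 301 349 [ 23 229 128] | 
w [0.45483947 0.1262663  0.1765    ] [0.51253261 0.2033189  0.03578   ] holster xy 0.023314637429055173 -7.341004195896006e-05
t [0.45474872 0.12506312 0.1765    ] [0.51244186 0.20211573 0.03578   ] holster xy 0.022297127281722416 -0.0007218962878314528
[[0.5003 0.2609 0.008 ]
 [0.568  0.2108 0.008 ]
 [0.4949 0.1086 0.008 ]
 [0.428  0.1592 0.008 ]] [0.49778977 0.1848557  0.008     ]
```

```bash
cat >> h.py <<'E'
hx=np.array([.590,.807,0]);hx/=np.linalg.norm(hx);hy=np.cross(ez,hx)
S=np.array([.5122,.2026,.036]);ax=.5*-hx+.866*ez
E
python3 -c "
from h import *
go(S+ax*.207,fr(-ax,-hy)); print(S+ax*.207)"
```

```text
xyz [-12.7   3.2  66.3] dr [ 0.004  0.524 -0.015] rows 1.6 4.2
[0.45111511 0.1190483  0.215262  ]
```

>>> {"api": "send_rows", "payload": {
  "xyz": [
    [-1, 0, 0],
    [-3, 1, 0],
    [-5, 1, 5],
    [-7, 2, 15],
    [-9, 2, 30],
    [-11, 3, 45],
    [-12.7, 3, 58],
    [-12.7, 3, 66],
    [-12.7, 3, 66],
    [-12.7, 3, 66]
  ],
  "dr": [
    [0, 0.09, 0],
    [0, 0.18, 0],
    [0, 0.27, 0],
    [0, 0.36, 0],
    [0, 0.45, -0.01],
    [0, 0.524, -0.015],
    [0, 0.524, -0.015],
    [0, 0.524, -0.015],
    [0, 0.524, -0.015],
    [0, 0.524, -0.015]
  ],
  "jaw": 56
}}

```text
time: 7.9
position: [0.4512, 0.1199, 0.2161]
tool_rot: [-2.523, -1.283, -0.679]
ft_force: [-0.2, 0.6, 0.6]
grip_width: 0.643
grip_force: 0.0
```

```bash
python3 -c "
from h import *
go(S+ax*.137,fr(-ax,-hy))
st=get_state();im=get_image('wrist');cv2.imwrite('pics/w3.png',im[:,:,::-1]);np.save('w3.npy',dict(st),allow_pickle=True)
C=cam('wrist',st)
for s in (.17,.14,.1): print(proj(C,S+ax*s),proj(C,S+ax*s+.017*hy+.013*(.866*hx+.5*ez)),proj(C,S+ax*s-.017*hy+.013*(.866*hx+.5*ez)))
hsv=cv2.cvtColor(im,cv2.COLOR_RGB2HSV);m=cv2.inRange(hsv,(20,120,40),(35,255,255))
for r in range(150,400,12):
  c=np.flatnonzero(m[r,270:400])+270
  if len(c)>20: print(r,c.min(),c.max(),end=' | ')
"
```

```text
xyz [-1.   0.1 70.4] dr [0.004 0.    0.002] rows 1.7 0.0
[325.0792681  281.46073099] [288.49657547 255.12794887] [361.80417438 255.15298918]
[324.5440829  261.47527652] [292.78075318 238.30890706] [356.41872751 238.34436203]
[324.01492871 241.7150388 ] [296.99726766 221.75550102] [351.11703296 221.79713596]
210 286 355 | 222 287 355 | 234 287 355 | 258 287 354 | 270 286 356 | 282 286 356 | 294 287 355 | 306 293 348 |
```

View pics/w3.png

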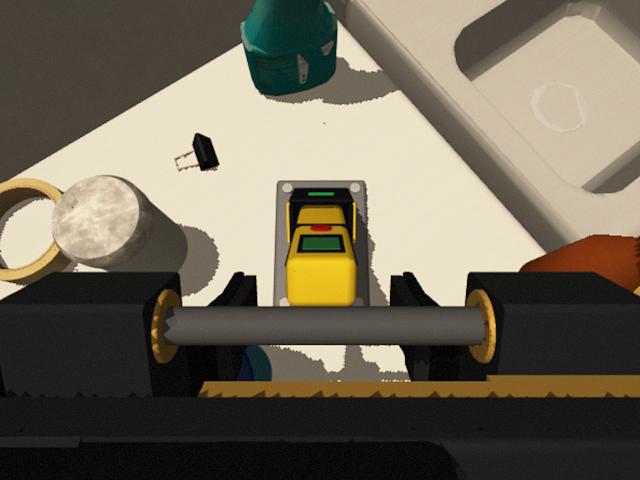

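The tail face spans (286–356, 258–306), about 1.5 mm left of the jaw centre. I'll shift and descend.

>>> {"api": "send_rows", "payload": {
  "xyz": [
    [-0.3, -0.5, 10],
    [-0.6, -1, 20],
    [-1, -1.5, 30],
    [-1, -1.5, 40],
    [-1, -1.5, 50],
    [-1, -1.5, 60],
    [-1, -1.5, 70],
    [-1, -1.5, 70],
    [-1, -1.5, 70],
    [-1, -1.5, 70]
  ],
  "dr": [
    [0, 0, 0],
    [0, 0, 0],
    [0, 0, 0],
    [0, 0, 0],
    [0, 0, 0],
    [0, 0, 0],
    [0, 0, 0],
    [0, 0, 0],
    [0, 0, 0],
    [0, 0, 0]
  ]
}}

```text
time: 8.78
position: [0.471, 0.1471, 0.1557]
tool_rot: [-2.524, -1.281, -0.682]
ft_force: [0.3, -0.5, 0.2]
grip_width: 0.643
grip_force: 0.0
```

>>> {"api": "send_rows", "payload": {
  "xyz": [
    [0, 0, 0],
    [0, 0, 0],
    [0, 0, 0],
    [0, 0, 0],
    [0, 0, 0],
    [0, 0, 0],
    [0, 0, 0],
    [0, 0, 0],
    [0, 0, 0],
    [0, 0, 0]
  ],
  "dr": [
    [0, 0, 0],
    [0, 0, 0],
    [0, 0, 0],
    [0, 0, 0],
    [0, 0, 0],
    [0, 0, 0],
    [0, 0, 0],
    [0, 0, 0],
    [0, 0, 0],
    [0, 0, 0]
  ],
  "jaw": 20,
  "grip_force": 30
}}

```text
time: 9.62
position: [0.4701, 0.1474, 0.1547]
tool_rot: [-2.523, -1.281, -0.68]
ft_force: [-2.4, -2.8, 4.7]
grip_width: 0.387
grip_force: 30.0
```

```bash
python3 -c "
from h import *
st=get_state();np.save('home.npy',dict(st),allow_pickle=True);print(st['position'],st['tool_rot'],st['joint_positions'].round(2))"
```

```text
[0.47012697 0.14743082 0.15466591] [-2.52344479 -1.28054618 -0.67952911] [ 0.18 -0.17 -0.25  2.25 -0.62  0.8  -0.32]
```

>>> {"api": "send_rows", "payload": {
  "xyz": [
    [0, 0, -6],
    [0, 0, -14],
    [0, 0, -24],
    [0, 0, -36],
    [0, 0, -50],
    [0, 0, -65],
    [0, 0, -80],
    [0, 0, -95],
    [0, 0, -110],
    [0, 0, -120]
  ],
  "dr": [
    [0, 0, 0],
    [0, 0, 0],
    [0, 0, 0],
    [0, 0, 0],
    [0, 0, 0],
    [0, 0, 0],
    [0, 0, 0],
    [0, 0, 0],
    [0, 0, 0],
    [0, 0, 0]
  ]
}}

```text
time: 10.45
position: [0.4507, 0.0993, 0.2512]
tool_rot: [-2.511, -1.283, -0.658]
ft_force: [-0.3, 0.8, -0.4]
grip_width: 0.387
grip_force: 30.0
```

```bash
python3 -c "
from h import *
st=get_state();print(st['position'],st['joint_positions'].round(2))
t=cam('top');s=cam('side')
a=cv2.imread('pics/top0.png');b=cv2.imread('pics/side0.png')
def dark(im,roi,th):
  x0,y0,x1,y1=roi;g=cv2.cvtColor(im,cv2.COLOR_BGR2GRAY)[y0:y1,x0:x1];m=(g<th).astype(np.uint8)
  n,l,s_,c=cv2.connectedComponentsWithStats(m)
  for i in range(1,n):
    if s_[i,4]>60: print(s_[i]+[x0,y0,0,0,0],c[i]+[x0,y0])
for C,uv in ((t,(423.2,272.2)),(s,(187,298))):
  p=plane(C,uv,.075);print(p,(p-BC)@ex,(p-BC)@ey)
for th in (70,90,110):
  print(th);dark(a,(400,250,450,300),th);print('side');dark(b,(165,275,215,320),th)
A=cv2.resize(a[245:305,395:465],(466,400),interpolation=cv2.INTER_CUBIC)
B=cv2.resize(b[265:335,140:222],(334,285),interpolation=cv2.INTER_CUBIC)
o=np.zeros((400,800,3),np.uint8);o[:,:466]=A;o[:285,466:]=B;cv2.imwrite('pics/c3.png',o)
"
```

```text
[0.45071751 0.09933649 0.25124195] [ 0.38 -0.3  -0.27  2.14 -0.6   1.11 -0.29]
[ 0.45229428 -0.19422747  0.075     ] 0.016415114314917958 -0.017576686336843287
[ 0.46002584 -0.19735372  0.075     ] 0.01690282079092905 -0.009251409072571427
70
side
[187 282  13  26 211] [192.63981043 294.45023697]
90
side
[190 275  25  45 329] [208.3343465  293.59878419]
[174 277   8  26 115] [177.86956522 290.27826087]
[185 280  17  29 344] [192.79360465 294.41860465]
[165 312  13   8  81] [170.        316.0617284]
110
[412 261  11  20 103] [416.88349515 270.52427184]
[422 263  13  20 134] [427.79850746 272.02238806]
side
[ 165  275   50   45 1728] [192.17071759 293.83101852]
[165 311  14   9  96] [170.46875 315.75   ]
```

View pics/c3.png

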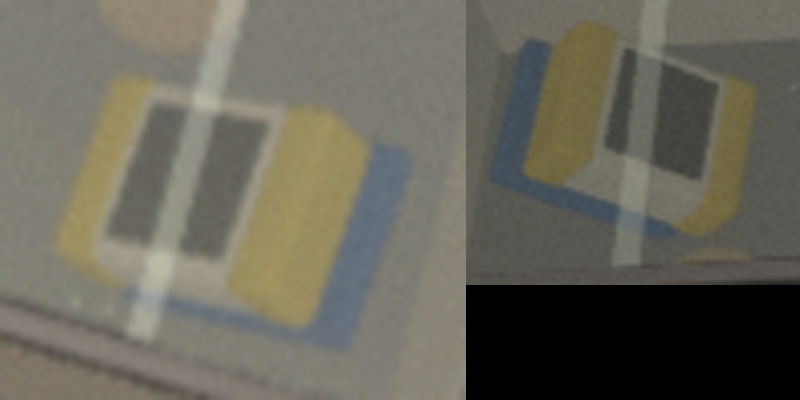

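```bash
python3 -c "
from h import *
t=cam('top');s=cam('side')
T=[(395+u/6.657,245+v/6.657) for u,v in ((153,102),(270,122),(226,258),(105,242))]
V=[(140+(u-466)/4.07,265+v/4.07) for u,v in ((718,82),(625,47),(606,146),(700,180))]
Q=[tri([t,s],[a,b]) for a,b in zip(T,V)]
for q in Q: print(q[0].round(4),np.round(q[1],4))
# same with planes
z=[.060,.090,.090,.060]
for C,U in ((t,T),(s,V)):
  P=np.array([plane(C,u,h) for u,h in zip(U,z)]);print(P.round(4),P.mean(0).round(4))
  y=P[0]-P[3]+P[1]-P[2];print('ydir',np.degrees(np.arctan2(y[1],y[0])),np.linalg.norm(y)/2)
M=tri([t,s],[np.mean(T,0),np.mean(V,0)]);print(M)
p=plane(t,np.mean(T,0),.075);print(p,(p-BC)@ex,(p-BC)@ey)
"
```

```text
[ 0.472  -0.1711  0.118 ] [0.0056 0.0056]
[ 0.4593 -0.2019  0.145 ] [0.0061 0.0061]
[ 0.4315 -0.2178  0.0348] [0.0046 0.0046]
[ 4.434e-01 -1.834e-01 -3.000e-04] [0.0054 0.0054]
[[ 0.4823 -0.1873  0.06  ]
 [ 0.4686 -0.2198  0.09  ]
 [ 0.4239 -0.202   0.09  ]
 [ 0.435  -0.1679  0.06  ]] [ 0.4525 -0.1943  0.075 ]
ydir -22.034845159416342 0.049600945254605414
[[ 0.4339 -0.1663  0.06  ]
 [ 0.421  -0.1989  0.09  ]
 [ 0.4672 -0.218   0.09  ]
 [ 0.4799 -0.1866  0.06  ]] [ 0.4505 -0.1924  0.075 ]
ydir 156.81568403453667 0.050098535953515044
(array([ 0.45202098, -0.19338093,  0.07727463]), [np.float64(0.0006677564755092426), np.float64(0.0006677564755092757)])
[ 0.45231016 -0.1944858   0.075     ] 0.01665477779864004 -0.0174789778925556
```

```bash
cat >> h.py <<'E'
P=np.array([.4515,-.1934,.075]);a_=np.radians(-22.5);py=np.array([np.cos(a_),np.sin(a_),0]);px=np.cross(py,ez)
nrm=-px*np.sin(np.radians(40))+ez*np.cos(np.radians(40));RP=fr(-nrm,py);L=.1375
E
python3 -c "
from h import *
print(nrm,px); st=get_state()
go(st['position']+[.04,.02,.09],R.from_rotvec(st['tool_rot']).as_matrix())
W=P+nrm*(L+.17);print(W)
go(W,RP)"
```

```text
[0.24598417 0.59385832 0.76604444] [-0.38268343 -0.92387953  0.        ]
xyz [ 79.1  19.7 -58.7] dr [-0. -0.  0.] rows 2.4 0.0
[ 0.52714013 -0.01078857  0.31055867]
xyz [ -8.8 125.5 -75.2] dr [-0.035 -1.213 -0.243] rows 3.5 9.9
```

>>> {"api": "send_rows", "payload": {
  "xyz": [
    [26, 6, -20],
    [52, 13, -40],
    [79, 20, -59],
    [79, 20, -59],
    [70, 35, -61],
    [61, 50, -63],
    [52, 65, -65],
    [43, 78, -67],
    [34, 87, -69],
    [25, 95, -70]
  ],
  "dr": [
    [0, 0, 0],
    [0, 0, 0],
    [0, -0.05, -0.01],
    [-0.01, -0.15, -0.03],
    [-0.01, -0.26, -0.05],
    [-0.01, -0.37, -0.07],
    [-0.01, -0.48, -0.09],
    [-0.02, -0.59, -0.11],
    [-0.02, -0.7, -0.14],
    [-0.02, -0.8, -0.16]
  ]
}}

```text
time: 11.28
position: [0.5216, 0.0309, 0.322]
tool_rot: [2.52, 1.533, -0.348]
ft_force: [-1.2, -0.3, -1.9]
grip_width: 0.391
grip_force: 30.0
```

```bash
python3 -c "
from h import *
st=get_state();print(st['position'],st['joint_positions'].round(2),st['ft_force'])
go(P+nrm*(L+.17),RP)"
```

```text
[0.52159823 0.03086466 0.32199602] [ 0.24  0.17 -0.57  1.52  0.31  1.67 -0.81] [-1.18103031 -0.31056019 -1.94201426]
xyz [-29.7  23.7  21.4] dr [-0.017 -0.407 -0.084] rows 1.0 3.3
```

>>> {"api": "send_rows", "payload": {
  "xyz": [
    [-6, 5, 4],
    [-12, 9, 8],
    [-18, 14, 12],
    [-24, 19, 17],
    [-30, 24, 21],
    [-30, 24, 21],
    [-30, 24, 21],
    [-30, 24, 21],
    [-30, 24, 21],
    [-30, 24, 21]
  ],
  "dr": [
    [0, -0.08, -0.02],
    [-0.01, -0.16, -0.03],
    [-0.01, -0.24, -0.05],
    [-0.02, -0.32, -0.07],
    [-0.017, -0.407, -0.084],
    [-0.017, -0.407, -0.084],
    [-0.017, -0.407, -0.084],
    [-0.017, -0.407, -0.084],
    [-0.017, -0.407, -0.084],
    [-0.017, -0.407, -0.084]
  ]
}}

```text
time: 12.12
position: [0.5267, -0.0102, 0.3114]
tool_rot: [2.201, 1.469, -0.791]
ft_force: [0.6, 0.4, -1.2]
grip_width: 0.391
grip_force: 30.0
```

```bash
python3 -c "
from h import *
st=get_state();print(st['position'],st['joint_positions'].round(2),st['ft_force'])
go(P+nrm*(L+.10),RP)
t=get_image('top');s=get_image('side')
C=cam('top');D=cam('side');Rm=R.from_rotvec(st['tool_rot']).as_matrix();l=st['position']+Rm@[0,0,L];tl=st['position']-Rm@[0,0,.0325]
print(proj(C,l),proj(C,tl),proj(D,l),proj(D,tl))
print(st['position']+Rm@[0,0,L])
o=np.zeros((480,800,3),np.uint8);o[:,:400]=cv2.resize(t[150:342,340:500],(400,480));o[:,400:]=cv2.resize(s[140:332,110:270],(400,480))
cv2.imwrite('pics/c4.png',o[:,:,::-1])"
```

```text
[ 0.5267352  -0.01015911  0.31144784] [ 0.08  0.36 -0.56  1.47  0.64  1.9  -0.85] [ 0.61319093  0.37286956 -1.23631425]
xyz [-0.3  0.6 71. ] dr [ 0.001 -0.007 -0.002] rows 1.7 0.1
[381.79005179 242.17083247] [331.73478482 204.38691449] [241.00611764 249.59062253] [308.22132092 192.6393407 ]
[ 0.49331271 -0.09116562  0.20548967]
```

View pics/c4.png

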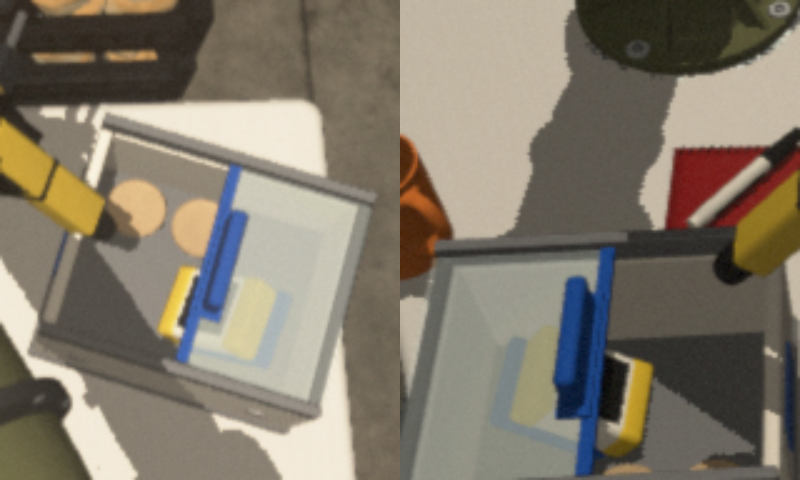

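The nose is about where predicted, near top-crop (122,230) and side-crop (725,270). I'll check the axis numerically.

```bash
python3 -c "
from h import *
st=get_state();t=get_image('top');s=get_image('side')
Rm=R.from_rotvec(st['tool_rot']).as_matrix();xd=Rm[:,0];yd=Rm[:,1]
for n,im,roi in (('top',t,(320,180,385,250)),('side',s,(235,190,320,260))):
  C=cam(n);x0,y0,x1,y1=roi
  m=cv2.inRange(cv2.cvtColor(im,cv2.COLOR_RGB2HSV),(18,130,60),(35,255,255))[y0:y1,x0:x1]
  k,l,ss,c=cv2.connectedComponentsWithStats(m);i=1+np.argmax(ss[1:,4]);q=np.argwhere(l==i)[:,::-1].astype(np.float32)+[x0,y0]
  r=cv2.minAreaRect(q.astype(np.float32));print(n,ss[i,4],cv2.boxPoints(r).round(1).tolist())
  pts=np.array([proj(C,st['position']+Rm@[sx*.013,sy*.017,L-z]) for z in (.026,.11) for sx in (1,-1) for sy in (1,-1)],np.float32)
  print(' pred',cv2.boxPoints(cv2.minAreaRect(pts)).round(1).tolist(), 'near end',pts[:4].round(1).tolist())
"
```

```text
top 1048 [[324.79998779296875, 208.5], [337.29998779296875, 193.1999969482422], [385.5, 232.6999969482422], [372.8999938964844, 248.0]]
 pred [[338.70001220703125, 223.8000030517578], [351.70001220703125, 205.6999969482422], [387.5, 231.5], [374.3999938964844, 249.60000610351562]] near end [[372.6000061035156, 228.5], [366.79998779296875, 244.10000610351562], [383.0, 229.8000030517578], [377.20001220703125, 245.8000030517578]]
side 1340 [[236.5, 236.89999389648438], [292.3999938964844, 186.0], [308.8999938964844, 204.1999969482422], [253.10000610351562, 255.10000610351562]]
 pred [[234.10000610351562, 238.6999969482422], [279.8999938964844, 198.10000610351562], [298.6000061035156, 219.1999969482422], [252.6999969482422, 259.70001220703125]] near end [[256.3999938964844, 254.0], [257.8999938964844, 236.39999389648438], [242.0, 247.60000610351562], [243.89999389648438, 230.0]]
```

Agreement is within about 2 px. I'll advance to 100 mm and hold.

>>> {"api": "send_rows", "payload": {
  "xyz": [
    [0, 0.5, 9],
    [0, 0.5, 18],
    [0, 0.5, 27],
    [0, 0.5, 36],
    [0, 0.5, 45],
    [0, 0.5, 54],
    [0, 0.5, 62],
    [0, 0.5, 68],
    [0, 0.5, 70],
    [0, 0.5, 70]
  ],
  "dr": [
    [0, 0, 0],
    [0, 0, 0],
    [0, 0, 0],
    [0, 0, 0],
    [0, 0, 0],
    [0, 0, 0],
    [0, 0, 0],
    [0, 0, 0],
    [0, 0, 0],
    [0, 0, 0]
  ]
}}

```text
time: 13.15
position: [0.5098, -0.0517, 0.256]
tool_rot: [2.199, 1.47, -0.795]
ft_force: [0.1, -0.6, -0.9]
grip_width: 0.386
grip_force: 30.0
```

>>> {"api": "send_rows", "payload": {
  "xyz": [
    [0, 0, 0],
    [0, 0, 0],
    [0, 0, 0],
    [0, 0, 0],
    [0, 0, 0],
    [0, 0, 0],
    [0, 0, 0],
    [0, 0, 0],
    [0, 0, 0],
    [0, 0, 0]
  ],
  "dr": [
    [0, 0, 0],
    [0, 0, 0],
    [0, 0, 0],
    [0, 0, 0],
    [0, 0, 0],
    [0, 0, 0],
    [0, 0, 0],
    [0, 0, 0],
    [0, 0, 0],
    [0, 0, 0]
  ]
}}

```text
time: 13.98
position: [0.5101, -0.0513, 0.2563]
tool_rot: [2.199, 1.471, -0.794]
ft_force: [0.0, -0.2, -1.2]
grip_width: 0.39
grip_force: 30.0
```

>>> {"api": "send_rows", "payload": {
  "xyz": [
    [0, 0, 0],
    [0, 0, 0],
    [0, 0, 0],
    [0, 0, 0],
    [0, 0, 0],
    [0, 0, 0],
    [0, 0, 0],
    [0, 0, 0],
    [0, 0, 0],
    [0, 0, 0]
  ],
  "dr": [
    [0, 0, 0],
    [0, 0, 0],
    [0, 0, 0],
    [0, 0, 0],
    [0, 0, 0],
    [0, 0, 0],
    [0, 0, 0],
    [0, 0, 0],
    [0, 0, 0],
    [0, 0, 0]
  ]
}}

```text
time: 14.82
position: [0.5101, -0.0513, 0.2563]
tool_rot: [2.199, 1.471, -0.794]
ft_force: [-0.5, 0.2, -1.8]
grip_width: 0.387
grip_force: 30.0
```

```bash
python3 -c "
from h import *
st=get_state();s=get_image('side');t=get_image('top');w=get_image('wrist');Rm=R.from_rotvec(st['tool_rot']).as_matrix()
l=st['position']+Rm@[0,0,L];print(l,Rm.T@(P-l),proj(cam('side'),l),proj(cam('top'),l), proj(cam('wrist',st),P), proj(cam('wrist',st),l))
o=np.zeros((480,800,3),np.uint8);o[:,:400]=cv2.resize(t[170:314,370:490],(400,480));o[:,400:]=cv2.resize(s[200:344,130:250],(400,480))
cv2.imwrite('pics/c5.png',o[:,:,::-1])"
```

```text
[ 0.47647126 -0.1324126   0.1505396 ] [-0.00245291  0.00026877  0.10021561] [218.28665872 269.36632154] [399.2495813  255.41709774] [324.2438803  206.01987187] [324.2275783  228.66268635]
```

View pics/c5.png

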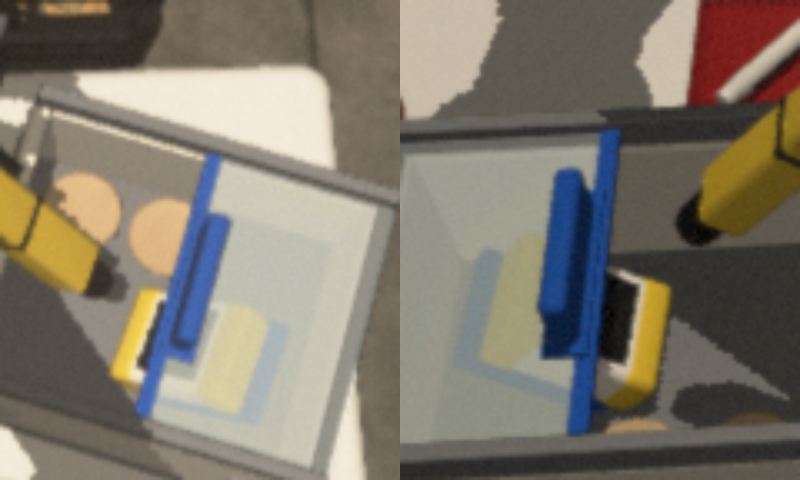

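>>> {"api": "send_rows", "payload": {
  "xyz": [
    [0, 0, 0],
    [0, 0, 0],
    [0, 0, 0],
    [0, 0, 0],
    [0, 0, 0],
    [0, 0, 0],
    [0, 0, 0],
    [0, 0, 0],
    [0, 0, 0],
    [0, 0, 0]
  ],
  "dr": [
    [0, 0, 0],
    [0, 0, 0],
    [0, 0, 0],
    [0, 0, 0],
    [0, 0, 0],
    [0, 0, 0],
    [0, 0, 0],
    [0, 0, 0],
    [0, 0, 0],
    [0, 0, 0]
  ]
}}

```text
time: 15.8
position: [0.5101, -0.0513, 0.2563]
tool_rot: [2.199, 1.471, -0.794]
ft_force: [-0.0, 0.8, -1.8]
grip_width: 0.388
grip_force: 30.0
```

>>> {"api": "send_rows", "payload": {
  "xyz": [
    [0, 0, -10],
    [0, 0, -22],
    [0, 0, -34],
    [0, 0, -46],
    [0, 0, -58],
    [0, 0, -70],
    [0, 0, -80],
    [0, 0, -90],
    [0, 0, -100],
    [0, 0, -100]
  ],
  "dr": [
    [0, 0, 0],
    [0, 0, 0],
    [0, 0, 0],
    [0, 0, 0],
    [0, 0, 0],
    [0, 0, 0],
    [0, 0, 0],
    [0, 0, 0],
    [0, 0, 0],
    [0, 0, 0]
  ]
}}

```text
time: 16.63
position: [0.5353, 0.0095, 0.3347]
tool_rot: [2.199, 1.473, -0.79]
ft_force: [-0.4, 0.7, -1.3]
grip_width: 0.387
grip_force: 30.0
```

```bash
cat >> h.py <<'E'
try:
    hm=np.load('home.npy',allow_pickle=True).item();HP=hm['position'];HR=R.from_rotvec(hm['tool_rot']).as_matrix();ha=-HR[:,2];hX=HR[:,0]
except Exception: pass
E
python3 -c "
from h import *
print(hX,ha);A=HP+.075*ha+.05*hx+.07*ez;print(A)
go(A,HR)"
```

```text
[0.51033783 0.69936564 0.5004428 ] [-0.29863115 -0.40159392  0.8657608 ]
[0.47723924 0.15767442 0.28959797]
xyz [ 117.3 -110.1  -38.5] dr [0.018 1.208 0.257] rows 4.0 9.9
```

>>> {"api": "send_rows", "payload": {
  "xyz": [
    [12, -11, -4],
    [23, -22, -8],
    [35, -33, -12],
    [47, -44, -15],
    [58, -55, -19],
    [70, -66, -23],
    [82, -77, -27],
    [94, -88, -31],
    [105, -99, -35],
    [117, -110, -38]
  ],
  "dr": [
    [0, 0.12, 0.025],
    [0, 0.24, 0.05],
    [0, 0.36, 0.08],
    [0.01, 0.48, 0.1],
    [0.01, 0.6, 0.13],
    [0.01, 0.72, 0.15],
    [0.01, 0.84, 0.18],
    [0.01, 0.96, 0.2],
    [0.02, 1.08, 0.23],
    [0.018, 1.2, 0.257]
  ]
}}

```text
time: 17.47
position: [0.4766, 0.1547, 0.2887]
tool_rot: [-2.531, -1.278, -0.676]
ft_force: [-1.6, 1.0, -2.7]
grip_width: 0.391
grip_force: 30.0
```

```bash
python3 -c "
from h import *
st=get_state();print(st['position'],st['joint_positions'].round(2))
go(HP+.075*ha+.003*hX,HR)"
```

```text
[0.4765872  0.15474772 0.28868513] [ 0.37 -0.29 -0.39  2.05 -0.58  1.09 -0.46]
xyz [-72.3  -1.3  36.5] dr [ 0.004  0.005 -0.003] rows 1.9 0.1
```

>>> {"api": "send_rows", "payload": {
  "xyz": [
    [-10, 0, 6],
    [-20, 0, 12],
    [-30, -0.5, 17],
    [-40, -1, 22],
    [-50, -1.3, 27],
    [-60, -1.3, 32],
    [-68, -1.3, 35],
    [-72, -1.3, 36.5],
    [-72, -1.3, 36.5],
    [-72, -1.3, 36.5]
  ],
  "dr": [
    [0, 0, 0],
    [0, 0, 0],
    [0, 0, 0],
    [0, 0, 0],
    [0.004, 0.005, -0.003],
    [0.004, 0.005, -0.003],
    [0.004, 0.005, -0.003],
    [0.004, 0.005, -0.003],
    [0.004, 0.005, -0.003],
    [0.004, 0.005, -0.003]
  ]
}}

```text
time: 18.3
position: [0.4495, 0.1202, 0.2209]
tool_rot: [-2.523, -1.285, -0.671]
ft_force: [0.7, 0.8, -1.8]
grip_width: 0.392
grip_force: 30.0
```

```bash
python3 -c "
from h import *
st=get_state();print(st['position'],st['joint_positions'].round(2),st['ft_force'])
go(HP+.075*ha+.002*hX,HR);go(HP+.001*hX,HR)"
```

```text
[0.44947746 0.1201772  0.2209019 ] [ 0.28 -0.3  -0.25  2.2  -0.6   1.   -0.33] [ 0.73896686  0.75334909 -1.78437158]
xyz [-1.6  0.3 -0.5] dr [-0.003  0.005  0.002] rows 0.0 0.1
xyz [-2.2  0.5 74.5] dr [-0.003  0.005  0.002] rows 1.8 0.1
```

>>> {"api": "send_rows", "payload": {
  "xyz": [
    [-1.5, 0.4, 8],
    [-1.6, 0.4, 16],
    [-1.7, 0.4, 24],
    [-1.7, 0.4, 32],
    [-1.8, 0.4, 40],
    [-1.9, 0.4, 48],
    [-2, 0.4, 56],
    [-2.1, 0.4, 63],
    [-2.2, 0.5, 69],
    [-2.2, 0.5, 73]
  ],
  "dr": [
    [0, 0.005, 0],
    [0, 0.005, 0],
    [0, 0.005, 0],
    [0, 0.005, 0],
    [0, 0.005, 0],
    [0, 0.005, 0],
    [0, 0.005, 0],
    [0, 0.005, 0],
    [0, 0.005, 0],
    [0, 0.005, 0]
  ]
}}

```text
time: 19.13
position: [0.4698, 0.1476, 0.1553]
tool_rot: [-2.52, -1.283, -0.676]
ft_force: [-0.1, -0.5, -1.4]
grip_width: 0.388
grip_force: 30.0
```

```bash
python3 -c "
from h import *
st=get_state();print(st['position'],st['ft_force'])
go(HP,HR)"
```

```text
[0.46976762 0.1476449  0.15529221] [-0.1109681  -0.45728982 -1.42100099]
xyz [-0.3  0.4  0.6] dr [-0.004  0.001  0.002] rows 0.0 0.0
```

Insertion was clean. I'll nudge down 1 mm, then release.

>>> {"api": "send_rows", "payload": {
  "xyz": [
    [0, 0, 1],
    [0, 0, 1],
    [0, 0, 1],
    [0, 0, 1],
    [0, 0, 1],
    [0, 0, 1],
    [0, 0, 1],
    [0, 0, 1],
    [0, 0, 1],
    [0, 0, 1]
  ],
  "dr": [
    [0, 0, 0],
    [0, 0, 0],
    [0, 0, 0],
    [0, 0, 0],
    [0, 0, 0],
    [0, 0, 0],
    [0, 0, 0],
    [0, 0, 0],
    [0, 0, 0],
    [0, 0, 0]
  ]
}}

```text
time: 19.97
position: [0.4702, 0.1477, 0.1553]
tool_rot: [-2.52, -1.283, -0.677]
ft_force: [0.3, 0.2, -1.8]
grip_width: 0.388
grip_force: 30.0
```

>>> {"api": "send_rows", "payload": {
  "xyz": [
    [0, 0, 0],
    [0, 0, 0],
    [0, 0, 0],
    [0, 0, 0],
    [0, 0, 0],
    [0, 0, 0],
    [0, 0, 0],
    [0, 0, 0],
    [0, 0, 0],
    [0, 0, 0]
  ],
  "dr": [
    [0, 0, 0],
    [0, 0, 0],
    [0, 0, 0],
    [0, 0, 0],
    [0, 0, 0],
    [0, 0, 0],
    [0, 0, 0],
    [0, 0, 0],
    [0, 0, 0],
    [0, 0, 0]
  ],
  "jaw": 56
}}

```text
time: 20.8
position: [0.4701, 0.1477, 0.1553]
tool_rot: [-2.52, -1.283, -0.677]
ft_force: [0.2, 0.3, 0.4]
grip_width: 0.64
grip_force: 0.0
```

>>> {"api": "send_rows", "payload": {
  "xyz": [
    [0, 0, -8],
    [0, 0, -16],
    [0, 0, -24],
    [0, 0, -32],
    [0, 0, -40],
    [0, 0, -48],
    [0, 0, -56],
    [0, 0, -64],
    [0, 0, -70],
    [0, 0, -70]
  ],
  "dr": [
    [0, 0, 0],
    [0, 0, 0],
    [0, 0, 0],
    [0, 0, 0],
    [0, 0, 0],
    [0, 0, 0],
    [0, 0, 0],
    [0, 0, 0],
    [0, 0, 0],
    [0, 0, 0]
  ]
}}

```text
time: 21.63
position: [0.45, 0.1189, 0.2174]
tool_rot: [-2.521, -1.283, -0.68]
ft_force: [0.3, 0.2, 0.9]
grip_width: 0.64
grip_force: 0.0
```

```bash
python3 -c "
from h import *
st=get_state();print(st['position'])
im=get_image('wrist')
hsv=cv2.cvtColor(im,cv2.COLOR_RGB2HSV);m=cv2.inRange(hsv,(20,120,40),(35,255,255))
for r in range(198,320,12):
  c=np.flatnonzero(m[r,270:400])+270
  if len(c)>20: print(r,c.min(),c.max(),end=' | ')
w3=np.load('w3.npy',allow_pickle=True).item();print(w3['position'],w3['tool_rot'],st['tool_rot'])
cv2.imwrite('pics/w6.png',im[:,:,::-1])
# top yellow before/after
for f in (cv2.imread('pics/top0.png'),get_image('top')[:,:,::-1].copy()):
  m=cv2.inRange(cv2.cvtColor(f,cv2.COLOR_BGR2HSV),(20,120,90),(35,255,255))[225:300,215:295];print(m.sum()//255,np.argwhere(m).mean(0)+[225,215])
go(HP+.075*ha+.05*hx+.08*ez,HR)
"
```

```text
[0.44996987 0.11885377 0.21742688]
210 287 355 | 222 287 355 | 234 287 355 | 258 287 355 | 270 287 356 | 282 287 356 | 294 287 355 | [0.45119267 0.11986168 0.21608566] [-2.52318791 -1.28251039 -0.67904818] [-2.52128492 -1.28269258 -0.68015818]
443 [260.25507901 260.45598194]
386 [259.24611399 258.12694301]
xyz [ 82.7   0.1 -48.7] dr [-0.003  0.     0.002] rows 2.3 0.0
```

View pics/w6.png

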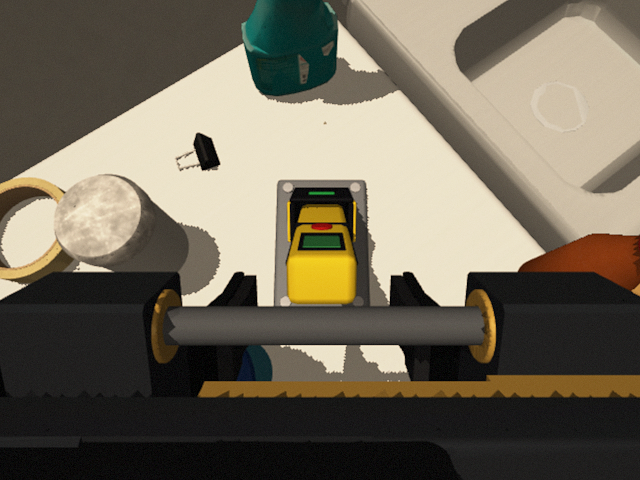

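Thermometer is back as before: tail face at (287–356, 255–303), same as the pre-grasp view. Next is the lid.

```bash
python3 -c "
from h import *
go([.455,.11,.29],fr(-ez,-hy));go([.4695,-.194,.27],down(ex))"
```

```text
xyz [ 33.2  10.2 -66.2] dr [ 0.002 -0.524  0.002] rows 1.8 4.2
xyz [-182.4  200.9 -167.1] dr [-0.329 -0.453  1.237] rows 7.6 10.9
```

>>> {"api": "send_rows", "payload": {
  "xyz": [
    [5, 0, -15],
    [12, 3, -32],
    [18, 5, -45],
    [24, 8, -55],
    [33, 10, -66],
    [10, 30, -80],
    [-15, 55, -95],
    [-40, 80, -110],
    [-65, 105, -120],
    [-90, 125, -130]
  ],
  "dr": [
    [0, 0, 0],
    [0, -0.1, 0],
    [0, -0.2, 0],
    [0, -0.3, 0],
    [0, -0.4, 0],
    [0, -0.5, 0],
    [0, -0.524, 0],
    [0, -0.524, 0],
    [0, -0.524, 0],
    [0, -0.524, 0]
  ],
  "jaw": 50
}}

```text
time: 22.57
position: [0.4666, -0.0714, 0.283]
tool_rot: [2.798, 1.424, 0.001]
ft_force: [-0.1, -0.8, -0.1]
grip_width: 0.573
grip_force: 0.0
```

```bash
python3 -c "
from h import *
print(get_state()['position']);go([.4695,-.194,.25],down(ex))"
```

```text
[ 0.46664103 -0.07137508  0.28301344]
xyz [-97.4  74.4  33.2] dr [ 2.000e-03 -1.000e-03  1.267e+00] rows 3.0 10.1
```

>>> {"api": "send_rows", "payload": {
  "xyz": [
    [-10, 7, 3],
    [-20, 15, 7],
    [-29, 22, 10],
    [-39, 30, 13],
    [-49, 37, 17],
    [-58, 45, 20],
    [-68, 52, 23],
    [-78, 60, 26],
    [-88, 67, 30],
    [-97, 74, 33]
  ],
  "dr": [
    [0, 0, 0.12],
    [0, 0, 0.24],
    [0, 0, 0.36],
    [0, 0, 0.48],
    [0, 0, 0.6],
    [0, 0, 0.72],
    [0, 0, 0.84],
    [0, 0, 0.97],
    [0, 0, 1.09],
    [0, 0, 1.21]
  ]
}}

```text
time: 23.4
position: [0.4687, -0.192, 0.2498]
tool_rot: [3.111, -0.43, 0.0]
ft_force: [1.5, 0.2, 0.2]
grip_width: 0.573
grip_force: 0.0
```

>>> {"api": "send_rows", "payload": {
  "xyz": [
    [0, 0, 0],
    [0, 0, 0],
    [0, 0, 0],
    [0, 0, 0],
    [0, 0, 0],
    [0, 0, 0],
    [0, 0, 0],
    [0, 0, 0],
    [0, 0, 0],
    [0, 0, 0]
  ],
  "dr": [
    [0, 0, 0.055],
    [0, 0, 0.055],
    [0, 0, 0.055],
    [0, 0, 0.055],
    [0, 0, 0.055],
    [0, 0, 0.055],
    [0, 0, 0.055],
    [0, 0, 0.055],
    [0, 0, 0.055],
    [0, 0, 0.055]
  ]
}}

```text
time: 24.23
position: [0.4689, -0.1916, 0.251]
tool_rot: [3.099, -0.506, 0.003]
ft_force: [0.6, -0.2, 0.1]
grip_width: 0.575
grip_force: 0.0
```

```bash
python3 -c "
from h import *
st=get_state();print(st['position']);go([.4695,-.194,.1665],down(ex))
im=get_image('wrist');m=cv2.inRange(cv2.cvtColor(im,cv2.COLOR_RGB2HSV),(105,120,40),(130,255,255))
for r in range(80,270,15):
  c=np.flatnonzero(m[r]);print(r,c.min() if len(c) else 0,c.max() if len(c) else 0,end=' | ')
C=cam('wrist',st);print(proj(C,[.4695,-.194,.177]))"
```

```text
[ 0.46890532 -0.19162195  0.25099945]
xyz [ 1.1  2.  84.5] dr [ 0.001 -0.002  0.002] rows 2.0 0.0
80 0 0 | 95 300 315 | 110 300 315 | 125 300 315 | 140 300 315 | 155 300 315 | 170 300 341 | 185 300 341 | 200 300 340 | 215 301 340 | 230 301 340 | 245 300 339 | 260 301 339 | [327.15624084 252.80718598]
```

>>> {"api": "send_rows", "payload": {
  "xyz": [
    [0, 0.5, 20],
    [0.5, 0.5, 40],
    [1, 0.5, 60],
    [1, 0.5, 75],
    [1, 0.5, 84],
    [1, 0.5, 84],
    [1, 0.5, 84],
    [1, 0.5, 84],
    [1, 0.5, 84],
    [1, 0.5, 84]
  ],
  "dr": [
    [0, 0, 0],
    [0, 0, 0],
    [0, 0, 0],
    [0, 0, 0],
    [0, 0, 0],
    [0, 0, 0],
    [0, 0, 0],
    [0, 0, 0],
    [0, 0, 0],
    [0, 0, 0]
  ]
}}

```text
time: 25.12
position: [0.4705, -0.1928, 0.1681]
tool_rot: [3.099, -0.506, 0.006]
ft_force: [0.6, -0.0, 0.6]
grip_width: 0.575
grip_force: 0.0
```

>>> {"api": "send_rows", "payload": {
  "xyz": [
    [0, 0, 0],
    [0, 0, 0],
    [0, 0, 0],
    [0, 0, 0],
    [0, 0, 0],
    [0, 0, 0],
    [0, 0, 0],
    [0, 0, 0],
    [0, 0, 0],
    [0, 0, 0]
  ],
  "dr": [
    [0, 0, 0],
    [0, 0, 0],
    [0, 0, 0],
    [0, 0, 0],
    [0, 0, 0],
    [0, 0, 0],
    [0, 0, 0],
    [0, 0, 0],
    [0, 0, 0],
    [0, 0, 0]
  ],
  "jaw": 5,
  "grip_force": 15
}}

```text
time: 25.95
position: [0.47, -0.192, 0.1669]
tool_rot: [3.1, -0.506, 0.003]
ft_force: [0.3, 1.6, -0.6]
grip_width: 0.162
grip_force: 15.0
```

```bash
python3 -c "
from h import *
go([.5069,-.087,.1665],down(ex))"
```

```text
xyz [   1.6 -111.3    0.4] dr [ 0.    -0.002  0.002] rows 2.7 0.0
```

>>> {"api": "send_rows", "payload": {
  "xyz": [
    [0.2, -12, 0],
    [0.4, -24, 0],
    [0.6, -36, 0],
    [0.8, -48, 0],
    [1, -60, 0],
    [1.2, -72, 0],
    [1.4, -84, 0],
    [1.5, -96, 0],
    [1.6, -106, 0],
    [1.6, -112, 0]
  ],
  "dr": [
    [0, 0, 0],
    [0, 0, 0],
    [0, 0, 0],
    [0, 0, 0],
    [0, 0, 0],
    [0, 0, 0],
    [0, 0, 0],
    [0, 0, 0],
    [0, 0, 0],
    [0, 0, 0]
  ]
}}

```text
time: 26.78
position: [0.5075, -0.0848, 0.1669]
tool_rot: [3.1, -0.504, 0.003]
ft_force: [-2.3, -1.0, 2.4]
grip_width: 0.16
grip_force: 15.0
```

>>> {"api": "send_rows", "payload": {
  "xyz": [
    [0, 0, 0],
    [0, 0, 0],
    [0, 0, 0],
    [0, 0, 0],
    [0, 0, 0],
    [0, 0, 0],
    [0, 0, 0],
    [0, 0, 0],
    [0, 0, 0],
    [0, 0, 0]
  ],
  "dr": [
    [0, 0, 0],
    [0, 0, 0],
    [0, 0, 0],
    [0, 0, 0],
    [0, 0, 0],
    [0, 0, 0],
    [0, 0, 0],
    [0, 0, 0],
    [0, 0, 0],
    [0, 0, 0]
  ]
}}

```text
time: 27.62
position: [0.5067, -0.087, 0.1669]
tool_rot: [3.099, -0.507, 0.002]
ft_force: [-4.8, 2.5, 4.3]
grip_width: 0.16
grip_force: 15.0
```

Lid is back at its starting position against the stop. I'll release and lift.

>>> {"api": "send_rows", "payload": {
  "xyz": [
    [0, 0, 0],
    [0, 0, 0],
    [0, 0, 0],
    [0, 0, 0],
    [0, 0, 0],
    [0, 0, -15],
    [0, 0, -40],
    [0, 0, -65],
    [0, 0, -90],
    [0, 0, -110]
  ],
  "dr": [
    [0, 0, 0],
    [0, 0, 0],
    [0, 0, 0],
    [0, 0, 0],
    [0, 0, 0],
    [0, 0, 0],
    [0, 0, 0],
    [0, 0, 0],
    [0, 0, 0],
    [0, 0, 0]
  ],
  "jaw": 50
}}

```text
time: 28.45
position: [0.5073, -0.0869, 0.2788]
tool_rot: [3.099, -0.506, 0.006]
ft_force: [0.1, -0.0, 0.1]
grip_width: 0.571
grip_force: 0.0
```

```bash
python3 -c "
from h import *
for f in (cv2.imread('pics/side0.png'),get_image('side')[:,:,::-1].copy()):
  h=cv2.cvtColor(f,cv2.COLOR_BGR2HSV);m=cv2.inRange(h,(105,120,60),(130,255,255))[235:310,235:275];y=cv2.inRange(h,(20,120,60),(35,255,255))[185:270,345:420]
  print(np.argwhere(m).mean(0)+[235,235],np.argwhere(y).mean(0)+[185,345],m.sum()//255,y.sum()//255)
"
```

```text
[273.31492362 251.98942421] [227.41302136 376.07222787] 851 983
[270.90014472 253.00868307] [227.66535819 376.01373896] 691 1019
```

Lid and thermometer both match the initial side view, so I'm handing in.

```bash
python3 -c "
from bench import *
print(close_job())"
```

```text
the job is handed in; nothing more can be done
None
```

I handed the job in at about 28.5 s with every step done: lid slid back and shut again, patch read from about 10 cm for over 2.5 s, thermometer home in its holster, and the bottle, cup and shaker not touched; no verdict came back.

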